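# Switch on and tare the laboratory balance

### The job

Get the balance ready for weighing: with a light fingertip press, push in the switch of the bench socket that holds the plug, then push in the balance's round power button (both stay in), and last press the broad tare key at the right-hand end of its key row and let it come back up. Press no other switch or key, do not touch the weighing pan or the empty dish on it, lift nothing and leave everything else where it stands. Finish with the hand clear.

Things in the scene. Friction and masses are not known exactly. Their poses are not given: they have to be found in the camera images.
- balance: White bench balance, 270 mm deep (x), 210 mm wide (y), fixed. Origin: centre of its underside; x points to its rear, y to the left seen from its front (the key row), z up. Front 50 mm: level key deck, 50 mm high; then sloping display, housing 68 mm high, pan. Keys in one row, 105 mm in front of the centre, from +y to -y: round power button, two small keys, broad tare key. Keys move straight down.
- power_button_top (a point): Centre of the top of the balance's round power button, 22 mm in diameter, at the left-hand end of the key row; at 80 mm to +y of the balance's centre line, 58 mm above the table when out (8 mm above the deck).
- power_button (a joint): How far the power button is in, m: 0 out (off), 0.004 fully in (on). Moves down against about 3.5 N of friction and stays where it is pushed; counts as on from 0.003. Never needs releasing. Fully in, it yields up to 3 mm more on a cushion, from 5.5 to 14.5 N.
- tare_key_top (a point): Centre of the top of the broad tare key, 56 mm wide (y) and 18 mm deep (x), at the right-hand end of the key row; 56 mm to -y of the centre line, 57 mm above the table when up (7 mm above the deck).
- tare_key (a joint): How far the tare key is down, m: 0 up, 0.003 fully down; counts as pressed from 0.002. Spring key: about 1 N to start, about 3 N fully down; comes back up by itself. Fully down, it yields up to 3 mm more on a cushion, from 5.5 to 14.5 N.
- menu_key (a joint): Second key from the left, 20 mm wide and 18 mm deep, 42 mm to +y of the centre line, spring key like the tare key, 0 up, 0.003 down. Not to be pressed.
- print_key (a joint): Third key from the left, 20 mm wide and 18 mm deep, 8 mm to +y of the centre line, spring key like the tare key, 0 up, 0.003 down. Not to be pressed.
- pan: Round steel weighing pan of the balance, 130 mm in diameter and 6 mm thick, top 84 mm above the table, centre 45 mm behind the balance's centre. Origin: centre of its underside. Not to be touched.
- dish: Empty round aluminium weighing dish, 80 mm across the rim, 22 mm high, standing loose on the pan. Origin: centre of its underside. Not to be touched.
- socket_unit: White bench socket unit, 240 (x) x 100 (y) x 50 mm, fixed left or right of the balance, its -x end towards the robot. Origin: centre of its underside. Three sockets at x = -75, 0, +75 mm (y = +22 mm), beside each a round push switch (y = -30 mm), moving straight down. The balance's dark plug, 43 mm thick, standing to 104 mm above the table, is in the socket at x = -75 mm, nearest the robot.
- plug_switch_top (a point): Centre of the top of the push switch beside the plug, 22 mm in diameter, 52 mm from the plug's axis; 59 mm above the table when out (9 mm above the unit's top).
- plug_switch (a joint): How far the switch beside the plug is in, m: 0 out (off), 0.005 fully in (on). Moves down against about 3.5 N of friction and stays where it is pushed; counts as on from 0.0035. Never needs releasing. Fully in, it yields up to 3 mm more on a cushion, from 5.5 to 14.5 N.
- middle_switch (a joint): The same kind of switch beside the empty middle socket, 75 mm from the plug's switch: 0 out, 0.005 in. Not to be pressed.
- far_switch (a joint): The same kind of switch beside the empty socket farthest from the robot: 0 out, 0.005 in. Not to be pressed.
- specimen_tray: Cardboard specimen tray with six small mineral pieces, 200 x 140 mm, 32 mm high, heavy and fixed, on the other side of the balance from the socket unit. Origin: centre of its underside. Bystander.
- lens: Hand lens lying flat, 105 mm long, 48 mm wide, 9 mm thick. Origin: middle of its underside. Loose bystander in front of the balance.
- streak_plate: White porcelain streak plate, 50 x 50 x 7 mm. Origin: centre of its underside. Loose bystander in front of the balance.
- banded_rock: Brown rock, about 56 x 48 x 36 mm. Origin: centre of its underside. Loose bystander in front of the balance.
- pink_rock: Pinkish rock, about 52 x 44 x 30 mm. Origin: centre of its underside. Loose bystander in front of the balance.
- grey_rock: Dark grey rock, about 66 x 54 x 42 mm. Origin: centre of its underside. Loose bystander behind, to one side.
- sample_jar: Small jar with white cap, 52 mm in diameter, 75 mm high. Origin: centre of its underside. Loose bystander behind, to one side.
- slide_box: Closed slide box, 102 x 77 x 36 mm. Origin: centre of its underside. Loose bystander, far to one side.

How it is judged:
On the way, in this order (a step that is already met when the one before it is completed fails the run):
1. the switch of the socket with the plug is in (value of joint plug_switch above 0.0035 m), for 0.1 s.
2. the balance's power button is in (value of joint power_button above 0.003 m), for 0.1 s.
3. the tare key is pressed (value of joint tare_key above 0.002 m and value of joint power_button above 0.003 m and value of joint plug_switch above 0.0035 m), for 0.05 s.
At the end, for the whole second after the job is handed in: The plug's switch is in by more than 3.5 of 5 mm and the power button by more than 3 of 4 mm, the tare key is back up (less than 1 mm down), the other keys and switches are untouched (less than 1 mm), the dish rests on the pan within 6 mm of where it stood, and no bystander has moved by 15 mm (value of joint plug_switch above 0.0035 m and value of joint power_button above 0.003 m and value of joint each of tare_key, menu_key, print_key, middle_switch, far_switch below 0.001 m and distance of dish from where it was at the start of the episode below 0.006 m and horizontal distance between dish and pan below 0.03 m and linear speed of dish below 0.02 m/s and distance of each of lens, streak_plate, banded_rock, pink_rock, grey_rock, sample_jar, slide_box from where it was at the start of the episode below 0.015 m).
It fails at once if out of order: the power button is pressed before the socket is switched on, or the tare key before the balance is switched on ((value of joint power_button above 0.0015 m and value of joint plug_switch below 0.0035 m) or (value of joint tare_key above 0.0015 m and value of joint power_button below 0.003 m)).
It fails at once if another key or switch is pressed (by 1.5 mm) (value of joint any of menu_key, print_key, middle_switch, far_switch above 0.0015 m).
It fails at once if the balance, the socket unit or the specimen tray is pressed hard (over 25 N) (contact force between any of the fingers, the arm and balance above 25 N or contact force between any of the fingers, the arm and socket_unit above 25 N or contact force between any of the fingers, the arm and specimen_tray above 25 N).
It fails at once if the robot touches the pan or the dish, or the dish is shifted (6 mm) (contact force between any of the fingers, the arm and pan above 0.5 N or contact force between any of the fingers, the arm and dish above 0.5 N or distance of dish from where it was at the start of the episode above 0.006 m).
It fails at once if a bystander is shifted or lifted (15 mm) (not (distance of each of lens, streak_plate, banded_rock, pink_rock, grey_rock, sample_jar, slide_box from where it was at the start of the episode below 0.015 m)).
It also fails if it takes over 45 s, if anything falls off the work surface, if the arm or the gripper's body presses on something with over 40 N, if the wrist force passes 120 N, or if a joint passes its speed limit or range.

### The arm

A 6-joint arm with a two-finger parallel gripper is mounted at the origin on the work surface. World frame = base frame: x ahead of the robot, y to its left, z up, the work surface at z = 0. Lengths are in m, angles in rad, forces in N, time in s.
With the tool pointing down it reaches from about 0.25 to 0.775 m from the base axis. Payload 4 kg.
Tool frame: the origin (TCP) lies on the front face of the gripper's body, between the roots of the fingers; the fingertips stand 73 mm ahead of it and the grasp point (between the pads) lies 54 mm ahead of it (env.pinch_z is the distance from the TCP to the grasp point, in m); z points along the fingers, y is the line along which they close (so a half turn about z gives the same grasp; the last joint's range is limited). The gripper opens to 85 mm and grips with 20 to 120 N. Pads are 22 mm wide; open, the fingers measure 114 mm over their backs; the gripper's body (76 mm by 85 mm) begins 54 mm behind the grasp point. The pads swing forward as they close: fully open they stand 13 mm farther back than shut.
Start: joints at [-1.239, 0.087, 1.371, -0, 1.684, -0.103], TCP at [0.232, -0.499, 0.304] pointing down, gripper open.
Joint ranges: [-3.1, 3.1], [-0.76, 2.03], [0.27, 2.55], [-1.08, 4.22], [0.17, 2.65], [-2.57, 2.57]. Speed limits (rad/s): [2.79, 2.79, 3.14, 3.14, 3.14, 3.14].

### API

Orientations are given as a unit quaternion [x, y, z, w].
In Python, from station import env gives the robot as it stands.
- The arm moves only by the shell command python3 -m inch 'ROWS' [FORCE]. ROWS is a JSON object of lists of equal length, an entry for each row: "gripper": the opening, from 0 (shut) to 1 (fully open); "travel": the shift along the tool's x, y, z in mm, a list of three; "turn": the turn, a rotation vector about the tool's x, y, z in rad, a list of three. A call has 1 to 8 rows; each row shifts and turns the commanded pose from where the row before left it, along the tool's axes as they then stand; what a row does not reach is not made up. A row lasts 1/12 s, in which the tool goes at most 41.7 mm and 7.16 degrees, less where a joint would pass 70% of its speed; a pose out of reach is approached as far as the arm can. A call with a gripper value outside its range is refused whole. The fingers move at their own pace and stop on an object; FORCE is the grip in N (left out, the last holds). Time passes only in rows, so rows that do not move let the fingers close. It gives the time, the measured TCP pose, the force, the opening and the grip force at its end, in the units of the state.
- env.get_obs(): the state, without advancing time (a new reading comes with each control period).
- env.camera(name): name is "side" or "top" or "wrist"; returns the picture (480x640x3 uint8, red, green, blue); there is no depth.
- env.calibration(name): a dict with "fx", "fy", "cx", "cy" (pixels), "k1" (the pictures are not rectified: a ray, as slopes to the right and down, at radius r is drawn at 1 + k1 r^2 times it, then the intrinsics apply), "R" (3x3) and "t" (3): a world point X has camera coordinates R X + t; the wrist camera has in their place "tool_from_camera" (4x4, takes a point from camera to tool coordinates, whose origin is the TCP and whose axes are the flange's). Camera axes: x right, y down, z forward; pixel columns grow to the right and rows downward; lengths in m; the calibration is good to about 2 mm. A picture is of the moment at which its call begins: read the wrist's pose just before it. calibration takes no time and is no camera call.
- env.job_done(): hands the job in; it is judged then, once.
The state is a dict: "t": time; "joint_positions": joint angles; "qvel": joint speeds; "effort": joint torques, N m; "tool_pos": TCP position; "eef_rot": TCP orientation; "contact_force": force on the tool from outside, world axes, zero at the start; "wrist_torque": the same for the moment, N m; "gripper_width": finger opening in m; "grasp_force": force on a finger pad.
Only numpy, scipy, OpenCV 4.12 (cv2) and the standard library are available. Lean on these libraries where they do the work, as an engineer would, in place of code of your own. Each camera call takes 0.05 s, during which the arm holds its last target. There are 200 camera calls.

## Working session

There is one attempt and no reset: what is moved stays moved. The work goes in short steps, Python scripts to look and compute and a shell command to move; the robot and the scene stay as the last step left them, time stands still between calls to the robot, and variables do not carry over. Pictures are saved under pics/ and viewed, at most 10 in all, crops included, and the job is handed in when it is done.

```bash
mkdir -p pics; ls
python3 - <<'E'
from station import env
import cv2,numpy as np
o=env.get_obs(); print(o['t'],o['tool_pos'],o['eef_rot'],o['gripper_width'])
for n in ("top","side"):
    im=env.camera(n); cv2.imwrite(f"pics/{n}0.png",im[:,:,::-1])
    c=env.calibration(n); print(n,{k:np.round(v,4).tolist() for k,v in c.items()})
print(np.round(env.calibration("wrist")["tool_from_camera"],4).tolist())
E
```

```text
pics
0.0 [ 0.23155728 -0.49849965  0.30273777] [ 9.76461283e-01  2.15689878e-01 -1.17752866e-04 -1.10666140e-03] 0.0852207622842672
top {'fx': 515.3936, 'fy': 515.3936, 'cx': 320.6251, 'cy': 240.6911, 'k1': 0.0133, 'R': [[-0.0206, -0.9998, 0.0001], [-0.9846, 0.0202, -0.1734], [0.1733, -0.0036, -0.9849]], 't': [-0.086, 0.5732, 1.248]}
side {'fx': 458.8848, 'fy': 458.8848, 'cx': 322.0074, 'cy': 233.8577, 'k1': 0.0088, 'R': [[-0.788, -0.6152, 0.0223], [-0.3537, 0.4229, -0.8343], [0.5039, -0.6653, -0.5509]], 't': [0.3804, 0.2969, 0.7001]}
[[-0.0003, -0.9577, -0.2878, 0.0717], [1.0, -0.0, -0.0009, 0.0002], [0.0009, -0.2878, 0.9577, -0.0704], [0.0, 0.0, 0.0, 1.0]]
```

View pics/top0.png

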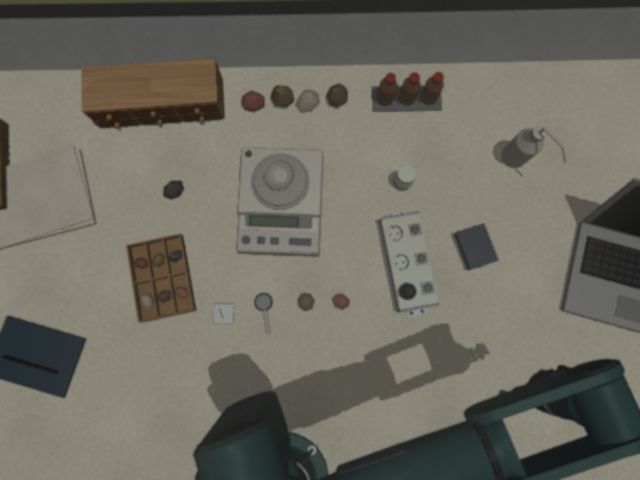

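View pics/side0.png

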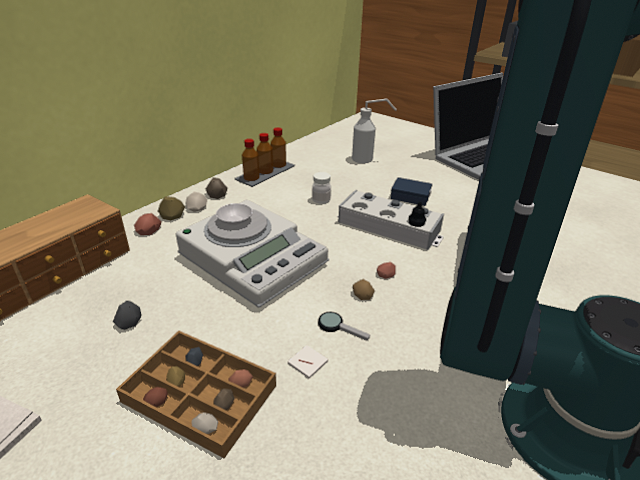

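The top view shows the balance with its key row near row 240: power (246,240), menu (261,240), print (274,240), tare (299,241). The socket unit is to its right, with the plug at (407,291), its switch at (428,288), and the other switches at (421,258) and (415,229). The side view agrees with this.

```bash
cat > h.py <<'E'
from station import env
import cv2,numpy as np
from scipy.spatial.transform import Rotation as Ro
def cam(n,obs=None):
    c=env.calibration(n)
    if n=="wrist":
        T=c["tool_from_camera"]; T=np.array(T); Rw=Ro.from_quat(obs["eef_rot"]).as_matrix()
        Rc=Rw@T[:3,:3]; p=Rw@T[:3,3]+obs["tool_pos"]
    else:
        R=np.array(c["R"]); Rc=R.T; p=-R.T@np.array(c["t"])
    return c,Rc,p
def ray(n,uv,obs=None):
    c,Rc,p=cam(n,obs); d=np.array([(uv[0]-c["cx"])/c["fx"],(uv[1]-c["cy"])/c["fy"]]); s=d.copy()
    for _ in range(10): s=d/(1+c["k1"]*(s@s))
    return p,Rc@np.array([*s,1])
def onz(n,uv,z,obs=None):
    p,d=ray(n,uv,obs); return p+d*(z-p[2])/d[2]
def proj(n,X,obs=None):
    c,Rc,p=cam(n,obs); q=Rc.T@(np.array(X)-p); s=q[:2]/q[2]; s=s*(1+c["k1"]*(s@s))
    return np.array([s[0]*c["fx"]+c["cx"],s[1]*c["fy"]+c["cy"]])
E
python3 - <<'E'
from h import *
im=cv2.imread("pics/top0.png"); g=cv2.cvtColor(im,cv2.COLOR_BGR2GRAY)
for nm,(u,v),z,r in [("power",(246,240),.058,8),("menu",(261,240),.057,8),("print",(274,240),.057,8),("tare",(299,241),.057,16),("plugsw",(428,288),.059,9),("mid",(421,258),.059,9),("far",(415,229),.059,9)]:
    w=g[v-9:v+10,u-r:u+r+1]; t=(int(w.min())+int(np.percentile(w,90)))/2
    n,l,s,c=cv2.connectedComponentsWithStats((w<t).astype(np.uint8))
    k=1+np.argmax(s[1:,4]); q=c[k]+[u-r,v-9]
    print(nm,q.round(1),s[k],onz("top",q,z).round(4))
a=cv2.resize(im[205:315,230:440],None,fx=3.8,fy=3.8,interpolation=cv2.INTER_CUBIC); cv2.imwrite("pics/crop.png",a)
E
```

```text
power [245.6 239.5] [ 4  5  8  8 57] [0.5769 0.0901 0.058 ]
menu [260.6 239.9] [ 4  6  8  7 55] [0.5751 0.0527 0.057 ]
print [274.2 240.4] [ 4  6  9  8 64] [0.5732 0.0186 0.057 ]
tare [299.8 241.4] [  6   6  22   8 165] [ 0.5695 -0.0456  0.057 ]
plugsw [427.1 287.4] [ 3  3 11 11 98] [ 0.4478 -0.3572  0.059 ]
mid [420.9 257.9] [ 4  4 11 11 98] [ 0.5211 -0.3458  0.059 ]
far [414.6 228.8] [ 4  4 10 11 90] [ 0.5951 -0.3341  0.059 ]
```

View pics/crop.png

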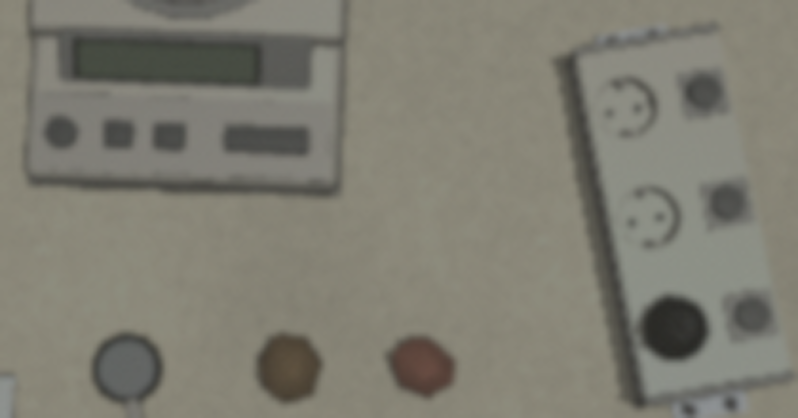

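The crop confirms the layout. The measured spacings fit the given sizes: power to tare is 136 mm, and the switches are 75 mm apart. I'll shut the gripper and turn it so the fingers' closing line runs along the socket unit, which keeps them clear of the plug.

```bash
python3 -m inch '{"gripper":[0,0,0,0,0,0,0,0],"travel":[[0,0,0],[0,0,0],[0,0,0],[0,0,0],[0,0,0],[0,0,0],[0,0,0],[0,0,0]],"turn":[[0,0,-0.12],[0,0,-0.12],[0,0,-0.12],[0,0,-0.12],[0,0,-0.12],[0,0,-0.12],[0,0,-0.12],[0,0,-0.12]]}' 20
python3 -m inch '{"gripper":[0,0,0,0,0],"travel":[[0,0,0],[0,0,0],[0,0,0],[0,0,0],[0,0,0]],"turn":[[0,0,-0.11],[0,0,-0.11],[0,0,-0.11],[0,0,0],[0,0,0]]}'
cat >> h.py <<'E'
def go(X):
    o=env.get_obs(); R=Ro.from_quat(o["eef_rot"]).as_matrix()
    print("t",round(o["t"],2),"tcp",o["tool_pos"].round(4),"tool mm:",(1000*R.T@(np.array(X)-o["tool_pos"])).round(1),"F",np.round(o["contact_force"],2),"w",round(o["gripper_width"],4),"y axis",R[:,1].round(3),"z",R[:,2].round(4))
E
python3 -c "
from h import *
go([.4478,-.3572,.24])"
```

```text
t: 0.77
tool_pos: [0.2316, -0.4986, 0.3032]
eef_rot: [0.765, 0.644, 0.0, -0.001]
contact_force: [-0.1, 1.4, 0.2]
gripper_width: 0.0003
grasp_force: 0.0
t: 1.18
tool_pos: [0.2316, -0.4987, 0.3034]
eef_rot: [0.652, 0.758, 0.0, -0.0]
contact_force: [-0.7, 0.7, -0.2]
gripper_width: -0.0001
grasp_force: 0.0
t 1.18 tcp [ 0.2316 -0.4987  0.3034] tool mm: [107.3 235.   63.4] F [-0.7   0.71 -0.16] w -0.0001 y axis [ 0.989  0.151 -0.   ] z [-3.e-04  1.e-03 -1.e+00]
```

```bash
python3 -m inch '{"gripper":[0,0,0,0,0,0,0,0],"travel":[[15,34,5],[15,34,5],[15,34,5],[15,34,5],[15,33,10],[16,33,15],[16,33,18],[0,0,0]],"turn":[[0,0,0],[0,0,0],[0,0,0],[0,0,0],[0,0,0],[0,0,0],[0,0,0],[0,0,0]]}'
python3 -m inch '{"gripper":[0,0,0],"travel":[[0,0,0],[0,0,0],[0,0,0]],"turn":[[0,0,0],[0,0,0],[0,0,0]]}'
python3 - <<'E'
from h import *
go([.4478,-.3572,.14])
o=env.get_obs(); im=env.camera("wrist"); cv2.imwrite("pics/w1.png",im[:,:,::-1])
for X in ([.4478,-.3572,.059],[.5211,-.3458,.059]): print(proj("wrist",X,o).round(1))
E
```

```text
t: 1.85
tool_pos: [0.4508, -0.3518, 0.2362]
eef_rot: [0.649, 0.761, 0.002, -0.004]
contact_force: [-1.0, 1.0, -1.7]
gripper_width: 0.0
grasp_force: 0.0
t: 2.1
tool_pos: [0.4469, -0.358, 0.2418]
eef_rot: [0.651, 0.759, -0.0, 0.001]
contact_force: [0.4, -0.4, -0.7]
gripper_width: 0.0003
grasp_force: 0.0
t 2.1 tcp [ 0.4469 -0.358   0.2418] tool mm: [  0.8   0.9 101.8] F [ 0.44 -0.44 -0.66] w 0.0003 y axis [0.989 0.151 0.   ] z [ 6.0e-04 -1.5e-03 -1.0e+00]
[325.6 234.3]
[432.6 234. ]
```

View pics/w1.png

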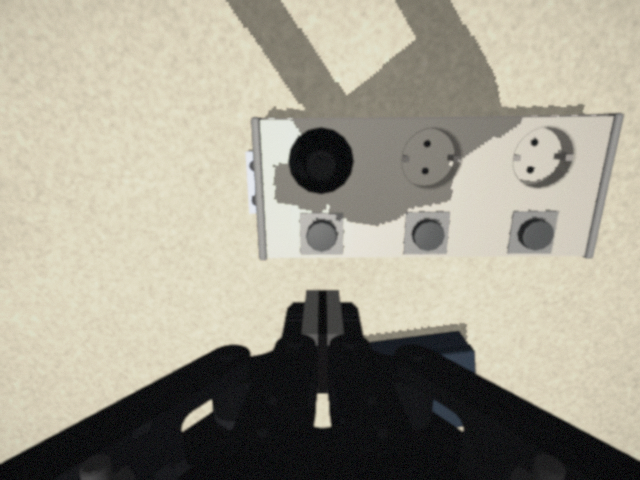

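The wrist view shows the plug at (321,160), its switch top at about (321,235), the middle switch at (428,234) and the far one at (535,233). The plug's switch lies about 3 mm from where I predicted it, so I'll measure it in this view.

Run:
```python
from h import *
o=env.get_obs()
g=cv2.cvtColor(cv2.imread("pics/w1.png"),cv2.COLOR_BGR2GRAY)
P=[]
for (u,v) in ((321,234),(428,234),(535,233)):
    w=cv2.GaussianBlur(g[v-26:v+27,u-30:u+31],(3,3),0)
    c=cv2.HoughCircles(w,cv2.HOUGH_GRADIENT,1,30,param1=60,param2=8,minRadius=12,maxRadius=20)
    c=c[0,0]+[u-30,v-26,0]; P.append(onz("wrist",c[:2],.059,o)); print(c,P[-1].round(4))
print(np.linalg.norm(P[1]-P[0]),np.linalg.norm(P[2]-P[1]))
go([*P[0][:2],.14])
```

```text
[325.5        235.5         19.39999962] [ 0.4478 -0.3583  0.059 ]
[429.5        237.5         19.39999962] [ 0.5196 -0.3489  0.059 ]
[535.5        237.5         19.39999962] [ 0.5917 -0.3379  0.059 ]
0.07240435738643368 0.07298519923683336
t 2.15 tcp [ 0.4468 -0.3582  0.242 ] tool mm: [-1.00e-01  9.00e-01  1.02e+02] F [0.53 0.48 0.9 ] w 0.0004 y axis [0.989 0.151 0.001] z [ 0.0011 -0.0016 -1.    ]
```

The two views agree to within about 3 mm, which is well inside the 22 mm button. I'll descend above the switch and then press in small steps.

```bash
python3 -m inch '{"gripper":[0,0,0,0,0,0,0,0],"travel":[[0,0,25],[0,0,25],[0,0,25],[0,0,20],[0,0,10],[0,0,0],[0,0,0],[0,0,0]],"turn":[[0,0,0],[0,0,0],[0,0,0],[0,0,0],[0,0,0],[0,0,0],[0,0,0],[0,0,0]]}'
python3 - <<'E'
from h import *
go([.4465,-.3575,.126])
im=env.camera("side"); cv2.imwrite("pics/s1.png",cv2.resize(im[140:290,320:480,::-1],None,fx=3.75,fy=3.75))
E
```

```text
t: 2.82
tool_pos: [0.448, -0.3582, 0.1381]
eef_rot: [0.651, 0.759, -0.0, 0.002]
contact_force: [0.5, 0.3, 0.1]
gripper_width: 0.0002
grasp_force: 0.0
t 2.82 tcp [ 0.448  -0.3582  0.1381] tool mm: [ 1.  -1.4 12.1] F [0.5  0.35 0.13] w 0.0002 y axis [0.988 0.152 0.002] z [ 0.0027 -0.0027 -1.    ]
```

View pics/s1.png

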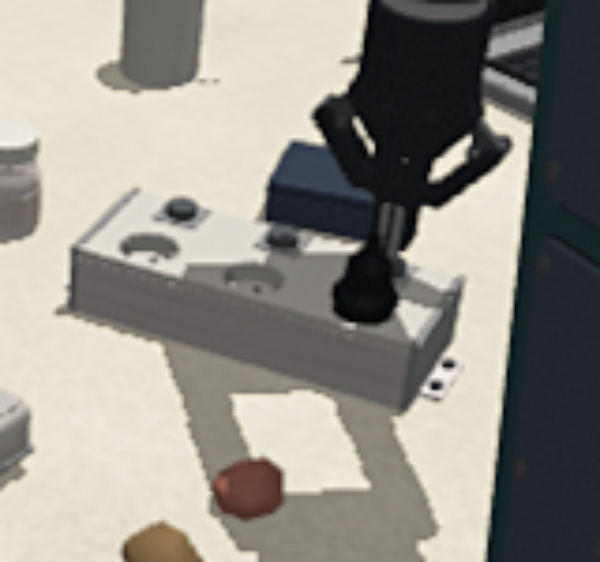

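The side crop shows the shut fingers right over the switch beside the plug, whose switch shows at about (400,270). They are clear of the plug and of the middle switch. Now I'll press stepwise.

```bash
python3 -m inch '{"gripper":[0,0,0,0,0,0],"travel":[[1,-1,2],[0,0,2],[0,0,2],[0,0,2],[0,0,0],[0,0,0]],"turn":[[0,0,0],[0,0,0],[0,0,0],[0,0,0],[0,0,0],[0,0,0]]}'
python3 -m inch '{"gripper":[0,0,0,0],"travel":[[0,0,1],[0,0,1],[0,0,0],[0,0,0]],"turn":[[0,0,0],[0,0,0],[0,0,0],[0,0,0]]}'
```

```text
t: 3.37
tool_pos: [0.4467, -0.3565, 0.1283]
eef_rot: [0.651, 0.759, -0.0, 0.001]
contact_force: [-0.3, -0.4, 2.6]
gripper_width: 0.0001
grasp_force: 1.2
t: 3.7
tool_pos: [0.4467, -0.3565, 0.1267]
eef_rot: [0.651, 0.759, -0.0, 0.001]
contact_force: [0.7, 1.2, 5.6]
gripper_width: -0.0001
grasp_force: 2.4
```

```bash
python3 -m inch '{"gripper":[0,0,0,0],"travel":[[0,0,1],[0,0,0],[0,0,0],[0,0,0]],"turn":[[0,0,0],[0,0,0],[0,0,0],[0,0,0]]}'
```

```text
t: 4.03
tool_pos: [0.4467, -0.3565, 0.1261]
eef_rot: [0.651, 0.759, -0.0, 0.001]
contact_force: [-0.4, 1.1, 6.8]
gripper_width: -0.0004
grasp_force: 3.4
```

```bash
python3 -m inch '{"gripper":[0,0,0,0],"travel":[[0,0,1],[0,0,0],[0,0,0],[0,0,0]],"turn":[[0,0,0],[0,0,0],[0,0,0],[0,0,0]]}'
python3 -m inch '{"gripper":[0,0,0,0,0,0,0,0],"travel":[[0,0,-5],[0,0,-15],[0,0,-25],[0,0,-30],[0,0,-30],[0,0,-10],[0,0,0],[0,0,0]],"turn":[[0,0,0],[0,0,0],[0,0,0],[0,0,0],[0,0,0],[0,0,0],[0,0,0],[0,0,0]]}'
python3 - <<'E'
from h import *
go([.5769,.0901,.24]); o=env.get_obs(); im=env.camera("wrist"); cv2.imwrite("pics/w2.png",im[:,:,::-1])
for x in ([.4467,-.3572,.054],[.52,-.3465,.059]):
    u,v=proj("wrist",x,o).astype(int); print(u,v)
cv2.imwrite("pics/w2c.png",cv2.resize(im[v-60:v+100,u-180:u+170,::-1],None,fx=2.2,fy=2.2))
E
```

```text
t: 4.37
tool_pos: [0.4467, -0.3565, 0.1255]
eef_rot: [0.651, 0.759, -0.0, 0.001]
contact_force: [-0.8, 0.9, 8.1]
gripper_width: -0.0004
grasp_force: 4.2
t: 5.03
tool_pos: [0.4461, -0.356, 0.2381]
eef_rot: [0.651, 0.759, 0.0, -0.0]
contact_force: [0.0, 1.1, -1.1]
gripper_width: -0.0
grasp_force: 0.0
t 5.03 tcp [ 0.4461 -0.356   0.2381] tool mm: [420.8 197.7  -1.7] F [ 0.04  1.06 -1.05] w -0.0 y axis [ 0.988  0.153 -0.001] z [-7.e-04  6.e-04 -1.e+00]
324 237
432 240
```

View pics/w2c.png

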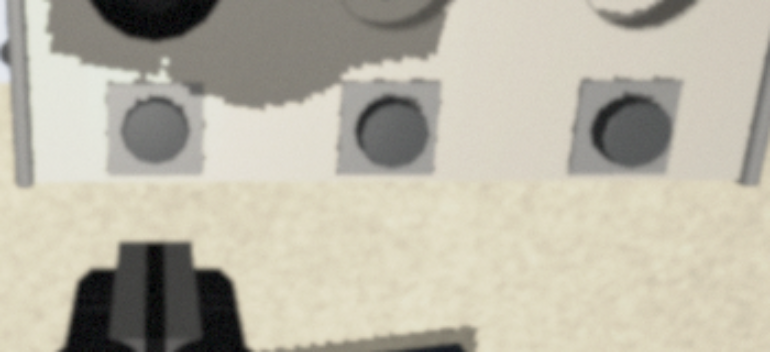

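The crop shows the plug's switch, at (155,130), sitting lower than the other two, and the peak force was 8.1 N, so it is fully in. Next is the power button.

```bash
python3 -m inch '{"gripper":[0,0,0,0,0,0,0,0],"travel":[[20,10,0],[35,16,0],[35,16,0],[35,16,0],[35,17,0],[35,17,0],[35,17,0],[35,16,0]],"turn":[[0,0,0],[0,0,0],[0,0,0],[0,0,0],[0,0,0],[0,0,0],[0,0,0],[0,0,0]]}'
python3 -m inch '{"gripper":[0,0,0,0,0,0,0,0],"travel":[[35,16,0],[35,16,0],[35,16,0],[30,14,0],[21,11,0],[0,0,0],[0,0,0],[0,0,0]],"turn":[[0,0,0],[0,0,0],[0,0,0],[0,0,0],[0,0,0],[0,0,0],[0,0,0],[0,0,0]]}'
python3 - <<'E'
from h import *
go([.5769,.0901,.14]); o=env.get_obs(); im=env.camera("wrist"); cv2.imwrite("pics/w3.png",im[:,:,::-1])
for x in ([.5769,.0901,.058],[.5751,.0527,.057],[.5732,.0186,.057],[.5695,-.0456,.057]): print(proj("wrist",x,o).round(1))
E
```

```text
t: 5.75
tool_pos: [0.5283, -0.0731, 0.2356]
eef_rot: [0.651, 0.759, -0.001, -0.002]
contact_force: [0.6, -0.6, -0.9]
gripper_width: -0.0002
grasp_force: 0.0
t: 6.42
tool_pos: [0.5766, 0.0897, 0.2365]
eef_rot: [0.651, 0.759, -0.002, -0.001]
contact_force: [-0.5, 0.4, -0.7]
gripper_width: -0.0003
grasp_force: 0.0
t 6.42 tcp [0.5766 0.0897 0.2365] tool mm: [ 0.4  0.8 96.5] F [-0.53  0.41 -0.7 ] w -0.0003 y axis [ 0.988  0.153 -0.004] z [-0.0044 -0.001  -1.    ]
[326.1 236.8]
[315.4 285.7]
[306.1 327.4]
[289.8 399.1]
```

View pics/w3.png

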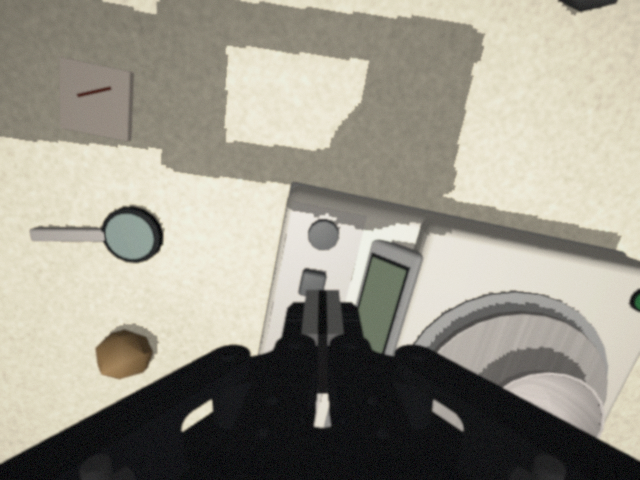

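The power button's top is at (323,235), about 2 mm from the prediction and clear of the menu key at (312,282). I'll descend onto it.

```bash
python3 -m inch '{"gripper":[0,0,0,0,0,0,0,0],"travel":[[0,-1,25],[0,0,25],[0,0,25],[0,0,17],[0,0,6],[0,0,0],[0,0,0],[0,0,0]],"turn":[[0,0,0],[0,0,0],[0,0,0],[0,0,0],[0,0,0],[0,0,0],[0,0,0],[0,0,0]]}'
python3 -c "
from h import *
go([.576,.0901,.1255])"
```

```text
t: 7.13
tool_pos: [0.5774, 0.0895, 0.1428]
eef_rot: [0.651, 0.759, 0.001, 0.001]
contact_force: [0.7, -0.7, -0.0]
gripper_width: 0.0
grasp_force: 0.0
t 7.13 tcp [0.5774 0.0895 0.1428] tool mm: [ 0.8 -1.3 17.3] F [ 0.75 -0.68 -0.03] w 0.0 y axis [0.988 0.153 0.003] z [ 3.3e-03  1.0e-04 -1.0e+00]
```

```bash
python3 -m inch '{"gripper":[0,0,0,0,0,0,0,0],"travel":[[0,-1,4],[0,0,4],[0,0,2],[0,0,2],[0,0,1],[0,0,1],[0,0,0],[0,0,0]],"turn":[[0,0,0],[0,0,0],[0,0,0],[0,0,0],[0,0,0],[0,0,0],[0,0,0],[0,0,0]]}'
python3 -m inch '{"gripper":[0,0,0,0],"travel":[[0,0,1],[0,0,1],[0,0,0],[0,0,0]],"turn":[[0,0,0],[0,0,0],[0,0,0],[0,0,0]]}'
```

```text
t: 7.8
tool_pos: [0.5755, 0.0899, 0.1271]
eef_rot: [0.651, 0.759, 0.0, 0.0]
contact_force: [-1.4, -0.5, 3.7]
gripper_width: -0.0001
grasp_force: 1.6
t: 8.13
tool_pos: [0.5755, 0.0899, 0.126]
eef_rot: [0.651, 0.759, 0.0, 0.0]
contact_force: [-3.0, -0.3, 8.1]
gripper_width: -0.0002
grasp_force: 3.6
```

```bash
python3 -m inch '{"gripper":[0,0,0,0,0,0,0,0],"travel":[[0,0,-5],[0,0,-15],[0,0,-25],[0,0,-30],[0,0,-30],[0,0,-5],[0,0,0],[0,0,0]],"turn":[[0,0,0],[0,0,0],[0,0,0],[0,0,0],[0,0,0],[0,0,0],[0,0,0],[0,0,0]]}'
python3 - <<'E'
from h import *
go([.5685,-.0456,.20]); o=env.get_obs(); im=env.camera("wrist"); cv2.imwrite("pics/w4.png",cv2.resize(im[190:300,250:400,::-1],None,fx=4,fy=4))
E
```

```text
t: 8.8
tool_pos: [0.5753, 0.0899, 0.2341]
eef_rot: [0.651, 0.759, -0.0, -0.0]
contact_force: [-0.2, 0.1, -1.0]
gripper_width: 0.0002
grasp_force: 0.0
t 8.8 tcp [0.5753 0.0899 0.2341] tool mm: [-132.8  -27.5   34.1] F [-0.21  0.07 -1.  ] w 0.0002 y axis [ 0.988  0.153 -0.001] z [-6.e-04 -1.e-04 -1.e+00]
```

View pics/w4.png

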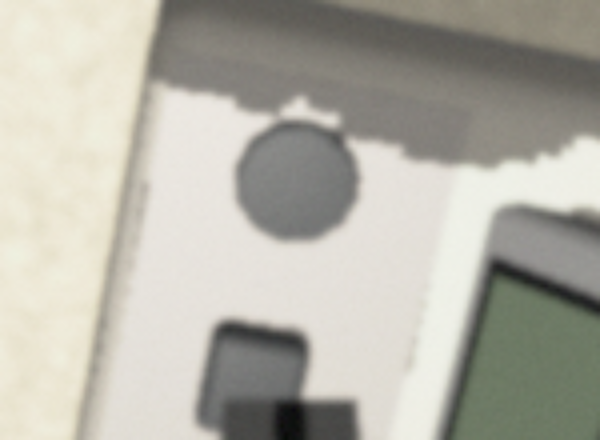

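The crop shows the power button, at (297,180), now flush compared with the raised menu key beside it. The display is still blank, but the press reached 8.1 N, which is the cushion. I'll move over the tare key.

```bash
python3 -m inch '{"gripper":[0,0,0,0,0,0,0,0],"travel":[[-23,-5,0],[-30,-6,0],[-30,-6,0],[-30,-6,0],[-20,-4.5,0],[0,0,0],[0,0,0],[0,0,0]],"turn":[[0,0,0],[0,0,0],[0,0,0],[0,0,0],[0,0,0],[0,0,0],[0,0,0],[0,0,0]]}'
python3 - <<'E'
from h import *
go([.5685,-.0456,.14]); o=env.get_obs(); im=env.camera("wrist"); cv2.imwrite("pics/w5.png",im[:,:,::-1])
for x in ([.5732,.0186,.057],[.5685,-.0456,.057]): print(proj("wrist",x,o).round(1))
E
```

```text
t: 9.52
tool_pos: [0.5681, -0.0452, 0.233]
eef_rot: [0.651, 0.759, -0.001, -0.002]
contact_force: [-0.7, -0.2, 0.7]
gripper_width: -0.0004
grasp_force: 0.0
t 9.52 tcp [ 0.5681 -0.0452  0.233 ] tool mm: [-0.6  0.6 93. ] F [-0.7  -0.21  0.71] w -0.0004 y axis [ 0.988  0.153 -0.003] z [-0.0031  0.0012 -1.    ]
[348.7 144.2]
[325.5 239.5]
```

View pics/w5.png

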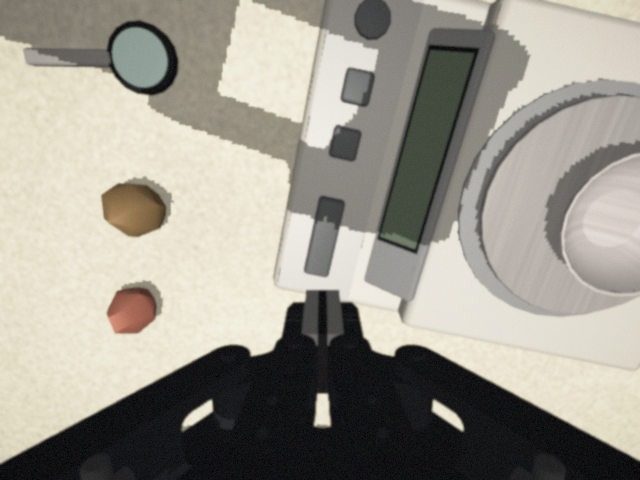

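The tare key is centred at about (324,236), within 3 mm of the prediction, and the print key is at (346,144), well clear. I'll descend and press.

```bash
python3 -m inch '{"gripper":[0,0,0,0,0,0,0,0],"travel":[[1,-1,25],[0,0,25],[0,0,25],[0,0,14],[0,0,6],[0,0,0],[0,0,0],[0,0,0]],"turn":[[0,0,0],[0,0,0],[0,0,0],[0,0,0],[0,0,0],[0,0,0],[0,0,0],[0,0,0]]}'
python3 -c "
from h import *
go([.5685,-.0446,.1265])"
```

```text
t: 10.23
tool_pos: [0.5685, -0.0446, 0.1416]
eef_rot: [0.65, 0.76, 0.001, 0.001]
contact_force: [0.6, -0.1, 0.1]
gripper_width: 0.0001
grasp_force: 0.0
t 10.23 tcp [ 0.5685 -0.0446  0.1416] tool mm: [ 0.  -0.  15.1] F [ 0.56 -0.09  0.08] w 0.0001 y axis [0.988 0.154 0.003] z [ 3.e-03 -6.e-04 -1.e+00]
```

```bash
python3 -m inch '{"gripper":[0,0,0,0,0,0,0,0],"travel":[[0,0,4],[0,0,4],[0,0,2],[0,0,2],[0,0,1],[0,0,0],[0,0,0],[0,0,0]],"turn":[[0,0,0],[0,0,0],[0,0,0],[0,0,0],[0,0,0],[0,0,0],[0,0,0],[0,0,0]]}'
python3 -m inch '{"gripper":[0,0,0,0],"travel":[[0,0,1],[0,0,1],[0,0,0],[0,0,0]],"turn":[[0,0,0],[0,0,0],[0,0,0],[0,0,0]]}'
```

```text
t: 10.9
tool_pos: [0.5676, -0.045, 0.1273]
eef_rot: [0.651, 0.759, 0.0, 0.0]
contact_force: [0.5, -1.1, 1.7]
gripper_width: -0.0002
grasp_force: 1.3
t: 11.23
tool_pos: [0.5676, -0.045, 0.126]
eef_rot: [0.651, 0.759, 0.0, 0.0]
contact_force: [-2.6, 1.1, 6.7]
gripper_width: 0.0005
grasp_force: 3.4
```

Force of 6.7 N is past the 5.5 N onset of the cushion, so the key is fully down. Now I'll lift clear and check.

```bash
python3 -m inch '{"gripper":[0,0,0,0,0,0,0,0],"travel":[[0,0,-5],[0,0,-15],[0,0,-25],[0,0,-30],[0,0,-30],[0,0,-10],[0,0,0],[0,0,0]],"turn":[[0,0,0],[0,0,0],[0,0,0],[0,0,0],[0,0,0],[0,0,0],[0,0,0],[0,0,0]]}'
python3 - <<'E'
from h import *
o=env.get_obs(); im=env.camera("wrist"); cv2.imwrite("pics/w6.png",cv2.resize(im[0:290,200:500,::-1],None,fx=2,fy=2))
E
```

```text
t: 11.9
tool_pos: [0.5674, -0.045, 0.2394]
eef_rot: [0.651, 0.759, -0.0, 0.0]
contact_force: [0.5, 0.2, -0.5]
gripper_width: 0.0002
grasp_force: 0.0
```

View pics/w6.png

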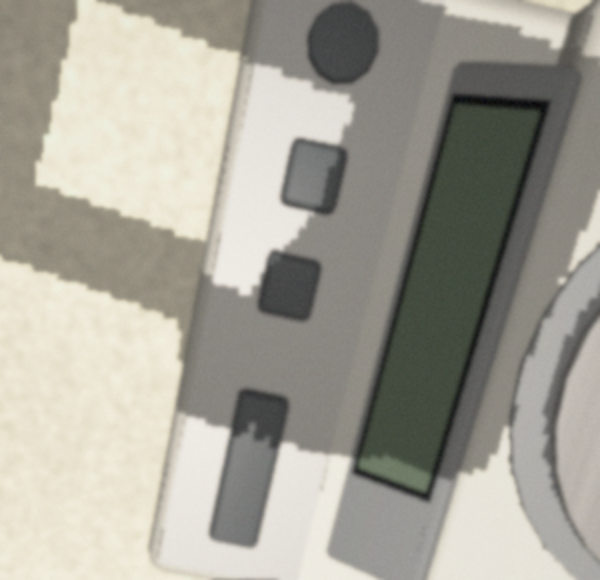

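The crop shows the tare key back up at (250,470), the menu and print keys up and untouched, and the power button in. The hand is clear.

```bash
python3 -c "
from station import env
print(env.job_done())"
```

```text
the job is handed in; nothing more can be done
None
```

I pushed in the plug's switch and the power button, then pressed and released the tare key (peak forces 8.1, 8.1 and 6.7 N), and handed the job in at about 12 s with the hand clear; the last pictures showed nothing wrong, but no verdict came back.

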